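Draw out the rack-setting gauge arm to the set mark and hold it

ROBOT

A 6-joint arm with a two-finger parallel gripper is mounted at the origin on the work surface. World frame = base frame: x ahead of the robot, y to its left, z up, the work surface at z = 0. Lengths are in m, angles in rad, forces in N, time in s.
With the tool pointing down it reaches from about 0.35 to 0.975 m from the base axis. Payload 4.9 kg.
Tool frame: the origin (TCP) lies at the very end of the fingers, on their centre line; the grasp point (between the pads) lies 19 mm behind it; z points along the fingers, y is the line along which they close (so a half turn about z gives the same grasp; the last joint's range is limited). The gripper opens to 85 mm and grips with 20 to 120 N. Pads are 22 mm wide; open, the fingers measure 114 mm over their backs; the gripper's body (76 mm by 85 mm) begins 54 mm behind the grasp point. The pads swing forward as they close: fully open they stand 13 mm farther back than shut.
Start: joints at [-1.375, 0.053, 1.613, -0, 1.476, -0.119], TCP at [0.194, -0.594, 0.231] pointing down, gripper open.
Joint ranges: [-3.01, 3.01], [-1.01, 2.22], [0.06, 2.58], [-1.02, 4.17], [0.09, 2.62], [-3.14, 3.14]. Speed limits (rad/s): [2.57, 2.57, 3.14, 3.14, 3.14, 3.14].

INTERFACE

Orientations are given as a unit quaternion [w, x, y, z].
In Python, from plant import manip gives the robot as it stands.
- The arm moves only by the tool move_arm, never from a script. Its argument "plan" is a list that holds one entry, the list of rows, each a list of 7 numbers: the shift along the tool's x, y, z as a fraction of full scale, then the turn, a rotation vector about the tool's x, y, z as a fraction of full scale, then the closure, from 0 (fully open) to 1 (shut). In form: [[[dx, dy, dz, wx, wy, wz, fingers], ...]]. A call has exactly 10 rows; each row shifts and turns the commanded pose from where the row before left it, along the tool's axes as they then stand; what a row does not reach is not made up. Full scale, the value 1, is 0.12 m for a shift and 0.15 rad for a turn. A row lasts 1/8 s, in which the tool goes at most 62.5 mm and 10.7 degrees, less where a joint would pass 70% of its speed; a pose out of reach is approached as far as the arm can. A call with a number of a shift or a turn outside -1 to 1 is refused whole. A call with a gripper value outside its range is refused whole. The fingers move at their own pace and stop on an object; the grip force is fixed at half the most. Time passes only in rows, so rows that do not move let the fingers close, or fill a call up. It gives the time, the measured TCP pose, the force, the opening and the grip force at its end, in the units of the state.
- manip.state(): the state, without advancing time (a new reading comes with each control period).
- manip.grab_frame(name): name is "scene" or "side" or "wrist"; returns a dict with "pixels" (400x640x3 uint8, blue, green, red), "depth" (400x640 float32, m along the optical axis (not along the pixel's ray), 0 where there is no reading), "vfov" (degrees; the focal length in pixels is half the picture's height over the tangent of half this angle, whatever the lens; pixels are square), "cx", "cy" (the principal point, pixels), "view" (4x4, takes a point from world to camera coordinates). Camera axes: x right, y down, z forward; pixel columns grow to the right and rows downward; lengths in m; the calibration is good to about 2 mm. A picture is of the moment at which its call begins.
- manip.job_done(): hands the job in; it is judged then, once.
The state is a dict: "time": time; "joint_pos": joint angles; "joint_vel": joint speeds; "joint_efforts": joint torques, N m; "tool_pos": TCP position; "tool_rot": TCP orientation; "contact_force": force on the tool from outside, world axes, zero at the start; "ft_torque": the same for the moment, N m; "gripper_width": opening from 0.0 (shut) to 1.0 (fully open); "grasp_force": force on a finger pad.
Only numpy, scipy, OpenCV 4.12 (cv2) and the standard library are available. Lean on these libraries where they do the work, as an engineer would, in place of code of your own. Each camera call takes 0.05 s, during which the arm holds its last target. There are 200 camera calls.

TASK

On the pump bench stands a gauge with a spring-loaded telescoping arm: squeeze the lock button on the side of its pull head to free the arm, draw it out until its pointer stands in line with the set mark (the small pointed rider on the scale), and hold it there. Do not let the arm snap back, do not shift the set mark, and leave everything else on the bench where it is. The program finishes while still gripping the head, with the arm held still at the mark.

Things in the scene. Friction and masses are not known exactly. Their poses are not given: they have to be found in the camera images.
- gauge: the gauge, bolted to the bench, placed and turned (to 0.45 rad) anew each time: foot 130 x 360 x 14 mm, grey column at its -y end carrying a level telescope (axis 130 mm above the bench, at x 0; grey clamp to 152 mm height at y -170 to -40). Origin: on the bench below the mouth of the outer tube; y: the way the arm extends; x: towards the scale; z up.
- head: pull head on the end of the telescope: aluminium block 36 (x) x 50 (y) x 36 (z) mm, 112 to 148 mm above the bench; its frame equals the gauge's frame when the arm is in and moves along gauge y with the arm. Lock button on its +x side, plain ribbed face on -x: pinched together from above they free the arm and are the grip to draw it by. A thin pointer blade hangs below.
- head_grip (a point): midway between the button's face and the ribbed face of the head, 130 mm above the bench and at the middle of the button (head frame x +2, y +34 mm): the place to pinch. The pinch runs along gauge x. Width here 42 mm with the button out, 36 mm with it fully in.
- button_face (a point): centre of the outer face of the lock button (black, 24 mm in diameter, standing 6 mm out of the head's +x side). Facing gauge +x.
- lock_button (a joint): how far the lock button is pushed in, m: 0 out (locked), 0.006 fully in; the hook is free of its catch beyond about 0.004. A spring pushes it out, about 4 N at first and 8 N fully in.
- slide_arm (a joint): extension of the telescoping arm along gauge +y, m: 0 fully in (where it starts, held by the button's catch), 0.14 fully out. A return spring pulls it in with 3 N at 0, about 5.5 N at 0.125; it does not lock when extended: let go, it snaps back.
- set_mark (a joint): place of the set mark along the scale, m, with the same zero as the arm: the pointer is exactly in line with it when joint slide_arm equals joint set_mark. 0.05 to 0.12, different each time; clamped, stays put unless pushed hard.
- pointer_tip (a point): the tip of the pointer blade (3 mm wide, dark steel), fixed to the head: head frame x +55, y +34, z 77 mm.
- mark_tip (a point): point of the set mark: a small dark steel rider (20 mm along the scale, 30 mm across, to 91 mm height) with a V nose facing the scale lines, on the outer (+x) edge of the scale. Scale: light plate 40 x 200 mm at gauge x 38 to 78, its top 70 mm above the bench, a line every 10 mm, every fifth longer; the pointer stands at the first long line when the arm is in.
- injector_a: upright steel injector body, a stepped turned part 32 mm in diameter at the foot and 94 mm tall; origin under its foot. Bystander.
- injector_b: second injector body, like injector_a. Bystander.
- bearing_ring: steel ring, 60 mm outside, 36 mm inside, 16 mm high, lying flat; origin at the centre of its underside. Bystander.
- spanner: steel spanner, 170 mm long, lying flat. Bystander.
- screwdriver: screwdriver, 190 mm long, lying flat. Bystander.
- oil_bottle: grey plastic bottle, 56 mm in diameter, 130 mm tall, upright; origin under its foot. Bystander.
- nut_tray: dark steel open tray, 120 x 160 x 35 mm, some nuts fixed in it; origin at the centre of its underside. Bystander.

How it is judged:
By the outcome, as a careful person would: the job done as asked, in the order asked, and still so for the second after the job is handed in, while the arm keeps its last pose, push and grip.
It also fails if it takes over 38 s, if anything falls off the work surface, if the arm or the gripper's body presses on something with over 40 N, if the wrist force passes 120 N, or if a joint passes its speed limit or range.

## Working session

There is one attempt and no reset: what is moved stays moved. The work goes in short steps, Python scripts to look and compute and a tool call to move; the robot and the scene stay as the last step left them, time stands still between calls to the robot, and variables do not carry over. Pictures are saved under pics/ and viewed, at most 10 in all, crops included, and the job is handed in when it is done.

Besides the shell and the picture viewer there is one more tool, called after ">>>" by a JSON object that holds its "op" and its "data". move_arm: Moves the arm, as the interface text tells. Its arguments: {"type":"object","properties":{"plan":{"type":"array"}},"required":["plan"]}

```bash
mkdir -p pics; cat > h.py <<'E'
import numpy as np, cv2
from plant import manip
def grab(n):
    f=manip.grab_frame(n); np.savez(''+n+'.npz',**f); return f
def load(n): return np.load(''+n+'.npz')
def fpx(f): return 200/np.tan(np.radians(float(f['vfov']))/2)
def world(f,u,v,z=None,r=1):
    """pixel -> world by depth (z None) or by plane height z"""
    F=fpx(f); V=np.array(f['view']); R,t=V[:3,:3],V[:3,3]
    d=np.array([(u-f['cx'])/F,(v-f['cy'])/F,1.])
    if z is None:
        p=f['depth'][int(v)-r:int(v)+r+1,int(u)-r:int(u)+r+1]; p=p[p>0]; d=d*np.median(p); return R.T@(d-t)
    c=-R.T@t; w=R.T@d; return c+w*(z-c[2])/w[2]
def proj(f,p):
    V=np.array(f['view']); q=V[:3,:3]@np.array(p)+V[:3,3]; return fpx(f)*q[0]/q[2]+f['cx'],fpx(f)*q[1]/q[2]+f['cy']
E
python3 - <<'E'
from h import *
for n in('scene','side'):
    f=grab(n); cv2.imwrite(f'pics/{n}0.png',f['pixels']); V=f['view']; print(n,f['vfov'],-V[:3,:3].T@V[:3,3],V[2,:3])
print(manip.state())
E
```

```text
scene 49.43122673212515 [0.36671569 0.29164259 1.2345583 ] [ 0.15453161 -0.26329269 -0.95225886]
side 55.35590537838951 [0.20788395 0.63798023 0.83568421] [ 0.34155572 -0.62442935 -0.70244407]
{'time': 0.1, 'joint_pos': array([-1.37498649e+00,  5.33096246e-02,  1.61416884e+00,  4.19398532e-05,
        1.47601306e+00, -1.19005719e-01]), 'joint_vel': array([-0.0002866 ,  0.00056937, -0.00301561,  0.00116553,  0.00113547,
        0.00057602]), 'joint_efforts': array([ 8.24634826e-04, -3.94901955e+01, -3.71361887e+01, -6.16735019e-05,
        3.96898395e-03,  1.54963027e-05]), 'tool_pos': array([ 0.19342197, -0.59371668,  0.23016706]), 'tool_rot': array([-9.49538836e-04,  9.87636823e-01,  1.56756510e-01, -1.55928715e-05]), 'contact_force': array([ 0.48115668, -0.14472366,  0.20621703]), 'ft_torque': array([-0.05553838, -0.01773971,  0.00943902]), 'grasp_force': 0.0, 'gripper_width': 0.9980084539106022}
```

View pics/scene0.png

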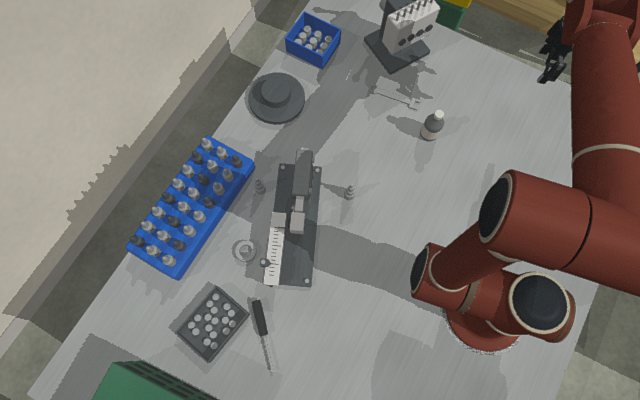

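View pics/side0.png

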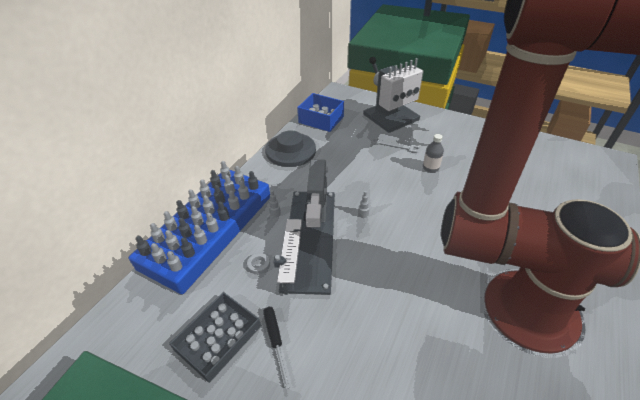

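The scene picture shows the gauge with its column at about (303,170), the head at about (297,222) and the scale from (280,215) to (271,283). The set mark is the dark rider near (265,262). I'll enlarge this area.

```bash
python3 - <<'E'
from h import *
f=load('scene'); c=f['pixels'][140:295,225:340]; a=cv2.resize(c,None,fx=3.8,fy=3.8,interpolation=cv2.INTER_CUBIC)
g=load('side'); d=g['pixels'][155:300,240:345]; b=cv2.resize(d,None,fx=3.8,fy=3.8,interpolation=cv2.INTER_CUBIC)
h=min(590,max(a.shape[0],b.shape[0])); im=np.zeros((h,800,3),np.uint8); 
im[:min(h,a.shape[0]),:a.shape[1]]=a[:h]; w=800-a.shape[1]; im[:b.shape[0],a.shape[1]:]=b[:h,:w]; cv2.imwrite('pics/crop.png',im); print(a.shape,b.shape)
for u,v in((297,222),(279,218),(272,280),(265,262),(303,170)): print(u,v,world(f,u,v))
E
```

```text
(589, 437, 3) (551, 399, 3)
297 222 [0.55088602 0.0727879  0.14812685]
279 218 [0.6133343  0.07221317 0.06906793]
272 280 [0.5395346  0.22655618 0.07075606]
265 262 [0.57868379 0.19654993 0.08412063]
303 170 [ 0.60995809 -0.05694531  0.15302272]
```

View pics/crop.png

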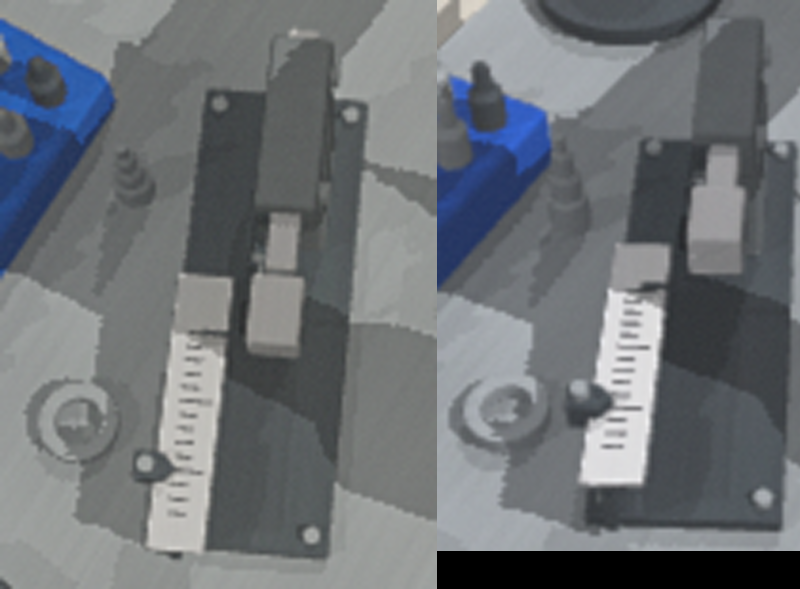

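The crop shows the pointer at the first long line, at crop (205,333). The second long line (50) is at (197,402) and the third (100) at (187,470). The mark's nose sits at about (182,467), so the mark is near 0.098. Next I'll fit the gauge frame from depth.

```bash
cat > fit.py <<'E'
from h import *
def cloud(f,box):
    u0,u1,v0,v1=box; F=fpx(f); V=np.array(f['view'])
    U,W=np.meshgrid(np.arange(u0,u1),np.arange(v0,v1)); D=f['depth'][v0:v1,u0:u1]
    P=np.stack([(U-f['cx'])/F*D,(W-f['cy'])/F*D,D],-1)[D>0]
    return (P-V[:3,3])@V[:3,:3]
def rect(P,lo,hi,name,ext):
    Q=P[(P[:,2]>lo)&(P[:,2]<hi)][:,:2]
    r=cv2.minAreaRect((Q*1000).astype(np.float32)); print(name,len(Q),np.round(r[0],1),np.round(r[1],1),round(r[2],1), 'mean',Q.mean(0)*1000); return r
E
python3 - <<'E'
from fit import *
for n,hb,sb,cb in(('scene',(286,312,210,235),(262,290,208,290),(290,316,146,196)),('side',(304,326,200,228),(275,302,215,284),(303,330,155,194))):
    f=load(n)
    rect(cloud(f,hb),.144,.152,n+' head',0); rect(cloud(f,sb),.066,.074,n+' scale',0); rect(cloud(f,cb),.149,.156,n+' clamp',0)
E
```

```text
scene head 247 [554.4  72.1] [40.3 51.3] 25.5 mean [552.32687985  71.42973952]
scene scale 979 [583.4 149.9] [ 47.4 200.3] 25.2 mean [578.59007841 150.66579609]
scene clamp 674 [610.1 -51.9] [ 43.9 130.7] 25.5 mean [609.33314938 -50.14277514]
side head 208 [550.3  74.8] [35.  49.7] 23.2 mean [549.69079849  75.23120226]
side scale 971 [582.4 154.6] [ 51. 202.] 25.2 mean [573.92891941 159.38622206]
side clamp 463 [607.4 -47. ] [ 43.3 126.7] 25.7 mean [606.23946918 -44.83008718]
```

>>> {"op": "move_arm", "data": {"plan": [[[0.35,-0.338,-0.06,0,0,0,0],[0.35,-0.338,-0.06,0,0,0,0],[0.35,-0.338,-0.06,0,0,0,0],[0.35,-0.338,-0.06,0,0,0,0],[0.35,-0.338,-0.06,0,0,0,0],[0.35,-0.338,-0.06,0,0,0,0],[0.35,-0.338,-0.06,0,0,0,0],[0.35,-0.338,-0.06,0,0,0,0],[0.35,-0.338,-0.06,0,0,0,0],[0.35,-0.338,-0.06,0,0,0,0]]]}}

```text
time: 1.35
tool_pos: [0.4677, -0.0766, 0.3032]
tool_rot: [0.0, 0.988, 0.157, 0.0]
contact_force: [0.7, -0.9, -0.4]
gripper_width: 1.003
grasp_force: 0.0
```

>>> {"op": "move_arm", "data": {"plan": [[[0.35,-0.338,-0.06,0,0,0,0],[0.35,-0.338,-0.06,0,0,0,0],[0.35,-0.338,-0.06,0,0,0,0],[0,0,0,0,0,-1,0],[0,0,0,0,0,-1,0],[0,0,0,0,0,-1,0],[0,0,0,0,0,-1,0],[0,0,0,0,0,-1,0],[0,0,0,0,0,-1,0],[0,0,0,0,0,-1,0]]]}}

```text
time: 2.6
tool_pos: [0.5491, 0.0762, 0.3242]
tool_rot: [-0.0, 0.774, 0.633, -0.0]
contact_force: [0.3, 1.1, -0.5]
gripper_width: 1.001
grasp_force: 0.0
```

>>> {"op": "move_arm", "data": {"plan": [[[0,0,0,0,0,-1,0],[0,0,0,0,0,-1,0],[0,0,0,0,0,-1,0],[0,0,0,0,0,-1,0],[0,0,0,0,0,-0.33,0],[0,0,0,0,0,0,0],[0,0,0,0,0,0,0],[0,0,0,0,0,0,0],[0,0,0,0,0,0,0],[0,0,0,0,0,0,0]]]}}

```text
time: 3.85
tool_pos: [0.5494, 0.0761, 0.3249]
tool_rot: [0.0, 0.534, 0.845, -0.0]
contact_force: [-1.9, 0.0, -0.3]
gripper_width: 1.001
grasp_force: 0.0
```

```bash
python3 - <<'E'
from h import *
s=manip.state(); print(s['time'],s['tool_pos'],s['tool_rot'],s['joint_pos'],s['contact_force'])
f=grab('wrist'); cv2.imwrite('pics/wrist1.png',f['pixels']); V=f['view']; print(f['vfov'],-V[:3,:3].T@V[:3,3],V[2,:3])
E
```

```text
3.85 [0.54941701 0.07614282 0.32492855] [ 1.50402243e-05  5.34321932e-01  8.45281061e-01 -8.48759063e-06] [ 3.55078298e-03 -1.53587707e-01  1.65787120e+00 -3.05468392e-05
  1.63729292e+00 -4.39836848e-01] [-1.86971365  0.02894671 -0.27728015]
70.7144857799342 [0.52042242 0.13544426 0.46716791] [ 0.11299838 -0.23715378 -0.96487795]
```

View pics/wrist1.png

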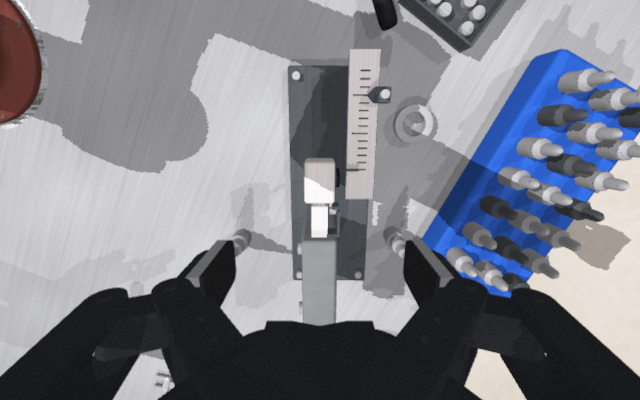

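The wrist picture shows the head top at about (319,180), the button at (337,178), the pointer on the scale at (350,170) and the mark nose at about (366,95). I'll enlarge the scale area.

```bash
python3 - <<'E'
from fit import *
f=load('wrist')
c=f['pixels'][40:245,285:405]; cv2.imwrite('pics/wc.png',cv2.resize(c,None,fx=2.9*1,fy=2.9,interpolation=cv2.INTER_CUBIC))
cv2.imwrite('pics/wc.png',cv2.resize(f['pixels'][80:210,295:405],None,fx=4.5,fy=4.5,interpolation=cv2.INTER_CUBIC))
rect(cloud(f,(298,345,150,210)),.143,.152,'head',0); rect(cloud(f,(340,390,40,205)),.066,.074,'scale',0); rect(cloud(f,(298,345,225,320)),.147,.156,'clamp',0);rect(cloud(f,(280,385,50,290)),.009,.018,'foot',0)
E
```

```text
head 1296 [551.2  73.2] [37.5 49. ] 25.3 mean [550.34745224  73.8745761 ]
scale 4278 [573.9 149.3] [ 49.1 199.8] 25.1 mean [574.62675688 156.15901347]
clamp 2754 [605.4 -43. ] [ 43.9 115.6] 25.3 mean [603.76159232 -39.5513142 ]
foot 9443 [592.8  59.2] [161.4 358.7] 25.6 mean [556.70744899  79.29959552]
```

View pics/wc.png

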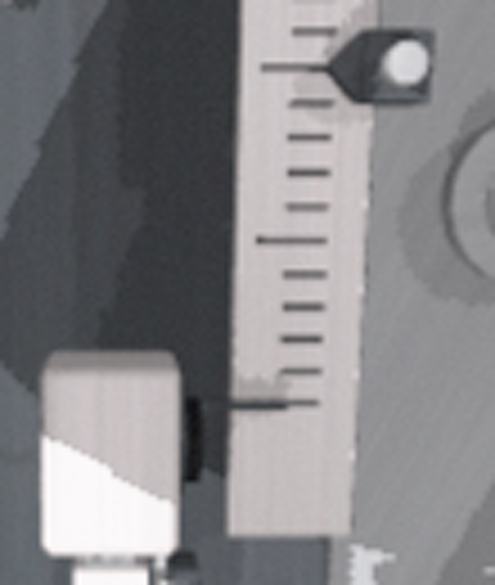

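The nose is at crop (330,68), right by the 100 mm line. The pointer is at (260,404) on the zero line, and the 50 mm line is at (290,240). The button lies on the scale side at (193,440).

```bash
python3 - <<'E'
from fit import *
f=load('wrist'); a=np.radians(25.3); X=np.array([np.cos(a),np.sin(a)]);Y=np.array([-np.sin(a),np.cos(a)])
px=lambda u,v:(295+u/4.5,80+v/4.5)
def g(n,u,v,z):
    w=world(f,*px(u,v),z); print(n,z,np.round(w*1000,1),'gx,gy',np.round([w[:2]@X*1000,w[:2]@Y*1000],1))
g('ptr left',235,405,.077);g('ptr right',288,405,.077)
for z in(.07,.077,.085,.091): g('nose',330,68,z)
g('L0',318,403,.07);g('L10',300,371,.07);g('L50',290,240,.07);g('L90',315,103,.07);g('L100',290,67,.07);g('L110',315,32,.07)
g('head nw',46,372,.148);g('head ne',178,372,.148);g('head sw',44,553,.148);g('head se',176,553,.148)
g('button',201,440,.130)
s=manip.state(); t=s['tool_pos'][:2]; print('tcp',t@X*1000,t@Y*1000)
E
```

```text
ptr left 0.077 [584.8  91.5  77. ] gx,gy [ 567.8 -167.1]
ptr right 0.077 [599.7  98.6  77. ] gx,gy [ 584.3 -167.1]
nose 0.07 [565.7 192.5  70. ] gx,gy [593.7 -67.7]
nose 0.077 [564.9 191.5  77. ] gx,gy [592.6 -68.3]
nose 0.085 [564.  190.4  85. ] gx,gy [591.3 -68.9]
nose 0.091 [563.3 189.5  91. ] gx,gy [590.3 -69.4]
L0 0.07 [609.3 102.6  70. ] gx,gy [ 594.7 -167.7]
L10 0.07 [599.5 109.1  70. ] gx,gy [ 588.6 -157.5]
L50 0.07 [578.  143.4  70. ] gx,gy [ 583.9 -117.4]
L90 0.07 [566.3 181.9  70. ] gx,gy [589.7 -77.5]
L100 0.07 [554.9 187.7  70. ] gx,gy [581.9 -67.5]
L110 0.07 [557.  199.4  70. ] gx,gy [588.8 -57.7]
head nw 0.148 [526.2  86.5 148. ] gx,gy [ 512.7 -146.6]
head ne 0.148 [556.3 100.9 148. ] gx,gy [ 546.  -146.5]
head sw 0.148 [545.6  43.  148. ] gx,gy [ 511.7 -194.3]
head se 0.148 [576.9  57.9 148. ] gx,gy [ 546.3 -194.2]
button 0.13 [572.1  85.  130. ] gx,gy [ 553.5 -167.6]
tcp 529.279658219096 -165.9446387693942
```

>>> {"op": "move_arm", "data": {"plan": [[[-0.012,0.004,0.2,0,0,0,0],[0,0,0.25,0,0,0,0],[0,0,0.25,0,0,0,0],[0,0,0.25,0,0,0,0],[0,0,0.25,0,0,0,0],[0,0,0.2,0,0,0,0],[0,0,0.15,0,0,0,0],[0,0,0.1,0,0,0,0],[0,0,0.1,0,0,0,0],[0,0,0,0,0,0,0]]]}}

```text
time: 5.15
tool_pos: [0.5501, 0.075, 0.1141]
tool_rot: [-0.001, 0.534, 0.845, -0.0]
contact_force: [-0.4, 0.9, 0.1]
gripper_width: 1.004
grasp_force: 0.0
```

```bash
python3 - <<'E'
from fit import *
f=grab('wrist'); cv2.imwrite('pics/w2.png',f['pixels']); s=manip.state(); print(s['time'],s['tool_pos'],s['contact_force'])
E
```

```text
5.2 [0.55054065 0.07505225 0.11492718] [ 0.01698937 -0.1924773   0.00831818]
```

View pics/w2.png

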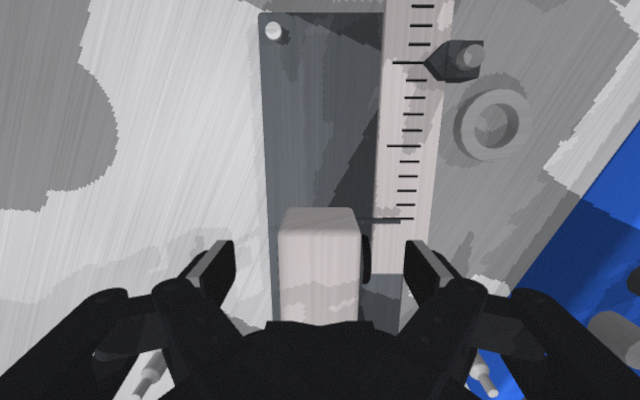

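The head, at columns 278–361, is centred between the open pads at 235 and 405. The mark's nose is at (425,62), and the way is clear, so I'll close the gripper.

>>> {"op": "move_arm", "data": {"plan": [[[0,0,0.012,0,0,0,0.2],[0,0,0,0,0,0,0.3],[0,0,0,0,0,0,0.4],[0,0,0,0,0,0,0.5],[0,0,0,0,0,0,0.6],[0,0,0,0,0,0,0.8],[0,0,0,0,0,0,1],[0,0,0,0,0,0,1],[0,0,0,0,0,0,1],[0,0,0,0,0,0,1]]]}}

```text
time: 6.45
tool_pos: [0.55, 0.0747, 0.1147]
tool_rot: [-0.001, 0.534, 0.845, -0.001]
contact_force: [-4.5, -1.5, 6.6]
gripper_width: 0.418
grasp_force: 58.9
```

The opening is about 36 mm, so the button is fully in. I'll draw the arm out most of the way.

>>> {"op": "move_arm", "data": {"plan": [[[0.03,0,0,0,0,0,1],[0.06,0,0,0,0,0,1],[0.09,0,0,0,0,0,1],[0.1,0,0,0,0,0,1],[0.1,0,0,0,0,0,1],[0.1,0,0,0,0,0,1],[0.1,0,0,0,0,0,1],[0.08,0,0,0,0,0,1],[0.05,0,0,0,0,0,1],[0,0,0,0,0,0,1]]]}}

```text
time: 7.7
tool_pos: [0.514, 0.1509, 0.1147]
tool_rot: [0.001, 0.534, 0.845, -0.001]
contact_force: [-2.0, -5.7, 6.4]
gripper_width: 0.416
grasp_force: 59.4
```

```bash
python3 - <<'E'
from fit import *
s=manip.state(); print(s['time'],s['tool_pos'],s['contact_force'],s['gripper_width'])
fs={n:grab(n) for n in('wrist','scene','side')}
w=cv2.resize(fs['wrist']['pixels'][100:270,340:500],None,fx=3.4,fy=3.4,interpolation=cv2.INTER_CUBIC)
c=cv2.resize(fs['side']['pixels'][210:300,260:330],(240,309),interpolation=cv2.INTER_CUBIC)
b=cv2.resize(fs['scene']['pixels'][200:290,245:315],(240,269),interpolation=cv2.INTER_CUBIC)
im=np.zeros((590,800,3),np.uint8); im[:w.shape[0],:w.shape[1]]=w; im[:309,560:]=c; im[315:584,560:]=b; cv2.imwrite('pics/m1.png',im)
E
```

```text
7.7 [0.51404345 0.15086798 0.11473573] [-2.01125491 -5.67099579  6.42180324] 0.4162832655356169
```

View pics/m1.png

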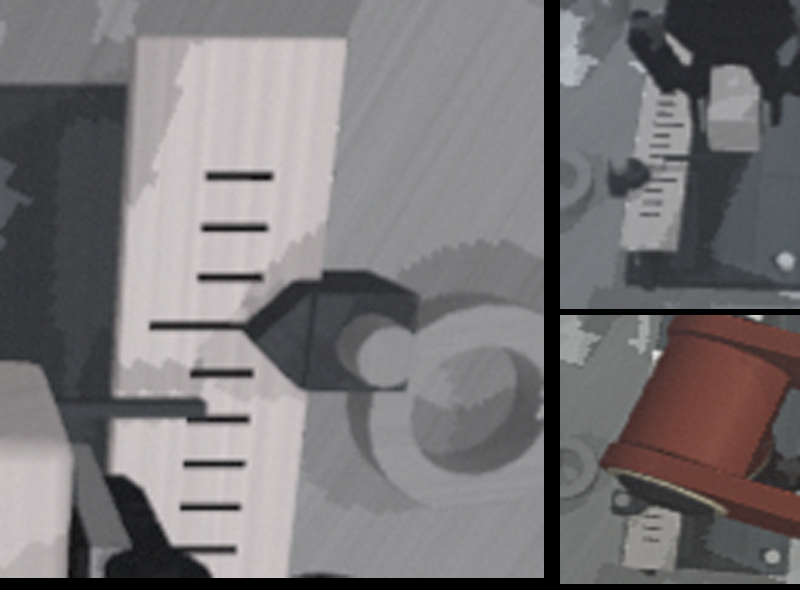

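The pointer tip is at crop (205,406), about 84 mm. The nose is at (244,326), right by the 100 mm line. I'll convert both to gauge coordinates.

```bash
python3 - <<'E'
from fit import *
f=load('wrist'); V=f['view']; print('cam',-V[:3,:3].T@V[:3,3],V[2,:3])
a=np.radians(25.3); X=np.array([np.cos(a),np.sin(a)]);Y=np.array([-np.sin(a),np.cos(a)])
px=lambda u,v:(340+u/3.4,100+v/3.4)
def g(n,u,v,z):
    w=world(f,*px(u,v),z,0); print(n,z,'gx,gy,z',np.round([w[:2]@X*1000,w[:2]@Y*1000,w[2]*1000],1))
for u in(80,200): g('ptr',u,407,.077)
g('ptr d',160,408,None); g('ptr d',190,408,None)
for z in(.07,.077,.091): g('nose',244,326,z)
for u in(248,252,258,265,275,290,310): g('nose d',u,326,None)
for n,u,v in(('L80',235,419),('L90',225,373),('L100',180,325),('L110',230,277),('L120',230,228)): g(n,u,v,.07)
E
```

```text
cam [0.48504203 0.2106186  0.25679041] [ 0.11294961 -0.24032722 -0.96409814]
ptr 0.077 gx,gy,z [558.5 -82.3  77. ]
ptr 0.077 gx,gy,z [582.3 -82.3  77. ]
ptr d None gx,gy,z [574.6 -82.7  76.3]
ptr d None gx,gy,z [580.6 -82.8  76. ]
nose 0.07 gx,gy,z [592.  -67.4  70. ]
nose 0.077 gx,gy,z [589.6 -65.5  77. ]
nose 0.091 gx,gy,z [584.8 -61.7  91. ]
nose d None gx,gy,z [591.9 -66.7  72.6]
nose d None gx,gy,z [592.3 -66.4  73.7]
nose d None gx,gy,z [592.9 -66.   75.2]
nose d None gx,gy,z [593.8 -65.6  76.7]
nose d None gx,gy,z [594.6 -64.8  79.6]
nose d None gx,gy,z [597.3 -64.7  80.1]
nose d None gx,gy,z [601.  -64.6  80.3]
L80 0.07 gx,gy,z [591.9 -87.4  70. ]
L90 0.07 gx,gy,z [589.  -77.4  70. ]
L100 0.07 gx,gy,z [579.  -67.3  70. ]
L110 0.07 gx,gy,z [588.3 -57.3  70. ]
L120 0.07 gx,gy,z [587.4 -47.5  70. ]
```

>>> {"op": "move_arm", "data": {"plan": [[[0.02,0,0,0,0,0,1],[0.025,0,0,0,0,0,1],[0.025,0,0,0,0,0,1],[0.025,0,0,0,0,0,1],[0.02,0,0,0,0,0,1],[0.01,0,0,0,0,0,1],[0,0,0,0,0,0,1],[0,0,0,0,0,0,1],[0,0,0,0,0,0,1],[0,0,0,0,0,0,1]]]}}

```text
time: 9.1
tool_pos: [0.5078, 0.164, 0.1147]
tool_rot: [0.001, 0.534, 0.845, -0.001]
contact_force: [-0.1, -6.6, 5.4]
gripper_width: 0.413
grasp_force: 59.4
```

```bash
python3 - <<'E'
from fit import *
s=manip.state(); print(s['time'],s['tool_pos'],s['contact_force'],s['gripper_width'])
print('travel',np.linalg.norm(s['tool_pos'][:2]-[.55,.0747]))
fs={n:grab(n) for n in('wrist','side')}
w=cv2.resize(fs['wrist']['pixels'][150:250,350:470],None,fx=5,fy=5,interpolation=cv2.INTER_CUBIC)
c=cv2.resize(fs['side']['pixels'][235:285,260:310],(200,200),interpolation=cv2.INTER_CUBIC)
im=np.zeros((500,800,3),np.uint8); im[:,:600]=w; im[:200,600:]=c; cv2.imwrite('pics/m2.png',im)
E
```

```text
9.1 [0.50784526 0.16399381 0.11472509] [-0.10085633 -6.55299127  5.40896716] 0.41250509528427637
travel 0.09874415023046354
```

View pics/m2.png

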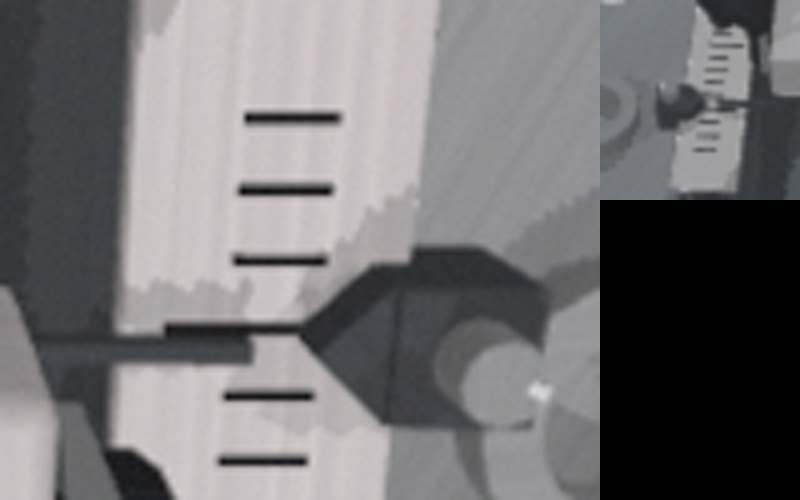

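The pointer's tip is at crop (250,351), just short of the nose at (300,331) on the 100 mm line at (230,329). The rest of that offset is parallax from the blade's height.

```bash
python3 - <<'E'
from fit import *
f=load('wrist')
a=np.radians(25.3); X=np.array([np.cos(a),np.sin(a)]);Y=np.array([-np.sin(a),np.cos(a)])
px=lambda u,v:(350+(u+.5)/5-.5,150+(v+.5)/5-.5)
def g(n,u,v,z):
    w=world(f,*px(u,v),z,0); print(n,z,'gx,gy,z',np.round([w[:2]@X*1000,w[:2]@Y*1000,w[2]*1000],1))
for v in(340,351,362):
  g('ptr',245,v,.077); g('ptr d',235,v,None)
for u,v in((300,330),(302,332),(306,335)): g('nose',u,v,.0705); g('nose d',u+4,v,None)
for n,u,v in(('L80',262,461),('L90',268,397),('L100',270,329),('L110',280,261),('L120',285,190),('L130',292,118)): g(n,u,v,.07)
for u,v in((385,425),(395,290),(545,290),(410,245),(480,245),(350,380)): g('body d',u,v,None)
p=np.array(f['pixels']).astype(int).sum(2)
u0=int(px(225,0)[0]); print('col',u0,[(150+i,int(p[150+i,u0])) for i in range(60,80)])
E
```

```text
ptr 0.077 gx,gy,z [582.1 -66.3  77. ]
ptr d None gx,gy,z [581.2 -66.9  75.3]
ptr 0.077 gx,gy,z [582.2 -67.8  77. ]
ptr d None gx,gy,z [580.9 -68.   76.7]
ptr 0.077 gx,gy,z [582.3 -69.4  77. ]
ptr d None gx,gy,z [581.4 -70.   75.4]
nose 0.0705 gx,gy,z [591.6 -67.1  70.5]
nose d None gx,gy,z [591.8 -66.8  71.4]
nose 0.0705 gx,gy,z [591.9 -67.4  70.5]
nose d None gx,gy,z [591.9 -66.8  72. ]
nose 0.0705 gx,gy,z [592.5 -67.8  70.5]
nose d None gx,gy,z [592.3 -67.1  72.5]
L80 0.07 gx,gy,z [588.  -87.2  70. ]
L90 0.07 gx,gy,z [588.1 -77.3  70. ]
L100 0.07 gx,gy,z [587.5 -67.1  70. ]
L110 0.07 gx,gy,z [588.1 -57.2  70. ]
L120 0.07 gx,gy,z [587.9 -47.1  70. ]
L130 0.07 gx,gy,z [588.  -37.2  70. ]
body d None gx,gy,z [600.9 -77.2  80.2]
body d None gx,gy,z [600.4 -58.2  79.8]
body d None gx,gy,z [619.  -57.5  81.9]
body d None gx,gy,z [605.7 -54.8  70.2]
body d None gx,gy,z [ 6.478e+02 -7.440e+01  2.000e-01]
body d None gx,gy,z [595.8 -71.   79.6]
col 394 [(210, 508), (211, 516), (212, 513), (213, 509), (214, 352), (215, 123), (216, 97), (217, 133), (218, 165), (219, 195), (220, 217), (221, 221), (222, 286), (223, 527), (224, 610), (225, 605), (226, 605), (227, 581), (228, 476), (229, 409)]
```

>>> {"op": "move_arm", "data": {"plan": [[[0.005,0,0,0,0,0,1],[0,0,0,0,0,0,1],[0,0,0,0,0,0,1],[0,0,0,0,0,0,1],[0,0,0,0,0,0,1],[0,0,0,0,0,0,1],[0,0,0,0,0,0,1],[0,0,0,0,0,0,1],[0,0,0,0,0,0,1],[0,0,0,0,0,0,1]]]}}

```text
time: 10.45
tool_pos: [0.5076, 0.1645, 0.1147]
tool_rot: [0.001, 0.534, 0.845, -0.001]
contact_force: [-1.1, -6.2, 6.3]
gripper_width: 0.414
grasp_force: 59.4
```

```bash
python3 - <<'E'
from fit import *
s=manip.state(); print(s['time'],s['tool_pos'],np.linalg.norm(s['tool_pos'][:2]-[.55,.0747]),s['gripper_width'])
f=grab('wrist'); p=f['pixels'].astype(int).sum(2)
a=np.radians(25.3); Y=np.array([-np.sin(a),np.cos(a)])
def edges(u,z,lo,hi,v0=205,v1=235):
    c=p[v0:v1,u]; d=np.where(c<hi)[0]; print(u,[(v0+i,int(c[i])) for i in range(5,22)])
edges(394,0,0,400)
for v in(213.5,214,214.5,222,222.5,223): print(v,round(1000*world(f,394,v,.077)[:2]@Y,2))
w=cv2.resize(f['pixels'][150:250,350:470],None,fx=5,fy=5,interpolation=cv2.INTER_CUBIC); cv2.imwrite('pics/m3.png',w)
E
```

```text
10.45 [0.50758088 0.16451484 0.11473656] 0.09932818189151574 0.4140365339558535
394 [(210, 514), (211, 513), (212, 510), (213, 513), (214, 514), (215, 349), (216, 140), (217, 136), (218, 171), (219, 206), (220, 214), (221, 215), (222, 281), (223, 528), (224, 609), (225, 607), (226, 607)]
213.5 -62.76
214 -63.11
214.5 -63.47
222 -68.83
222.5 -69.19
223 -69.55
```

View pics/m3.png

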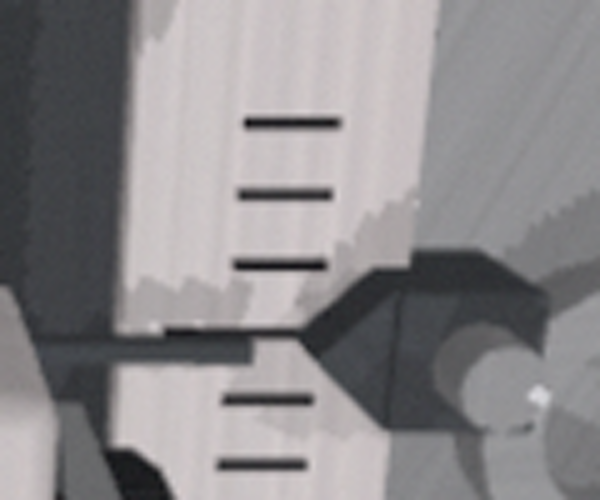

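The pointer now stands in line with the nose: about -67.3 mm for the pointer against -67.1 to -67.5 mm for the nose on gauge y. The arm is still and the grip is steady.

```bash
python3 -c "
from plant import manip
print(manip.job_done())"
```

```text
the job is handed in; nothing more can be done
None
```

I drew the gauge arm out to about 0.099–0.100 m and am holding it there, with the pointer in line with the set mark to within about 0.5 mm by camera; I've handed the job in, still gripping the head with the button pressed.

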